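# Lock out the bench drill, set the plaque under the bit, reset the stop

### The job

Make the little bench drill safe by pressing its mushroom stop button down until it stays down by itself. With the button down, slide the lacquered plaque flat along the bench until the centre of its chalk cross is right under the drill tip, to within about 4 mm. Then twist the mushroom head clockwise and let go so that it springs all the way out again; leave the plaque in place, do not knock the drill, and leave the bowl, jar and sanding block where they are.

Things in the scene. Friction and masses are not known exactly. Their poses are not given: they have to be found in the camera images.
- stop (a joint): how far the mushroom button is pressed in, m: 0 = all the way out, 0.012 = hard end. Its spring pushes back with 1.5 N at first and about 5 N at most on the way down; pressed past 0.010 it latches and, let go, rests at 0.0095. Latched, it stays down until its head is twisted; while gripped it cannot rise, it springs out when let go
- stop_knob (a joint): twist of the mushroom head, rad, growing clockwise seen from above: 0 at rest, end stop at 1.0. Latched, a twist past about 0.75 frees the button; the head turns back to 0 slowly (about 1 s) by itself when let go. Light: under 0.1 N m
- stop_top (a point): centre of the top of the mushroom head, moves with it: 113 mm above the bench when out, 103.5 mm latched, 101 mm when fully in. The head is round, 42 mm in diameter and 21 mm high, slightly domed, ribbed at the side; under it a collar 34 mm in diameter and 12 mm high on a grey box 84 x 84 x 66 mm, fixed to the bench. The box stands either left or right of the drill
- panel_mark (a point): centre of the white chalk cross (22 mm arms) on the top face of the plaque, 18 mm above the bench; in the plaque's frame at x +20 mm, y +10 mm
- panel: black lacquered plaque with a thin pale inlaid border, 140 mm along its x, 170 mm along its y, 18 mm thick, about 0.3 kg, lying loose and flat on the bench; origin at the centre of its underside
- drill_tip (a point): tip of the vertical drill bit, 30 mm above the bench (12 mm above the plaque's top), bit 3.6 mm in diameter, not turning
- drill: small bench drill, fixed; origin on the bench straight under the bit. Along its x (away from the robot): foot 100 x 120 mm, 18 mm high, starting 85 mm from the bit's line, and column 32 mm in diameter at 125 mm. Above the bit: chuck 26 mm in diameter from 62 mm up, motor head 56 mm in diameter from 115 to 248 mm up, arm back to the column at 200 mm
- bowl: terracotta bowl, 110 mm across, 50 mm high, loose bystander on the other side from the stop box; origin at the centre of its underside
- jar: closed amber glass jar, 64 mm across, 85 mm high, loose bystander; origin at the centre of its underside
- block: cork sanding block 75 x 120 x 36 mm, loose bystander; origin at the centre of its underside
There are look-alikes about, which are no part of the job. What is shaped like the part that bears stop but green or yellow is not meant.

How it is judged:
By the outcome, as a careful person would: the job done as asked, in the order asked, and still so for the second after the job is handed in, with the robot touching nothing.
It also fails if it takes over 69 s, if anything falls off the work surface, if the arm or the gripper's body presses on something with over 40 N, if the wrist force passes 120 N, or if a joint passes its speed limit or range.

### The arm

A 6-joint arm with a two-finger parallel gripper is mounted at the origin on the work surface. World frame = base frame: x ahead of the robot, y to its left, z up, the work surface at z = 0. Lengths are in m, angles in rad, forces in N, time in s.
With the tool pointing down it reaches from about 0.25 to 0.725 m from the base axis. Payload 9.7 kg.
Tool frame: the origin (TCP) lies between the finger pads; the fingertips stand 11 mm ahead of it and the grasp point (between the pads) lies 8 mm behind it; z points along the fingers, y is the line along which they close (so a half turn about z gives the same grasp; the last joint's range is limited). The gripper opens to 85 mm and grips with 20 to 120 N. Pads are 22 mm wide; open, the fingers measure 114 mm over their backs; the gripper's body (76 mm by 85 mm) begins 54 mm behind the grasp point. The pads swing forward as they close: fully open they stand 13 mm farther back than shut.
Start: joints at [1.207, 0.087, 0.176, 1.66, 0, 1.571], TCP at [0.196, 0.514, 0.242] pointing down, gripper open.
Joint ranges: [-3.13, 3.13], [-0.85, 1.81], [-1.15, 1.24], [-2.2, 2.28], [-1.44, 1.52], [-3.14, 3.14]. Speed limits (rad/s): [2.22, 2.22, 2.57, 3.14, 3.14, 3.14].

### API

Orientations are given as a 3x3 rotation matrix whose columns are the frame's x, y, z axes.
In Python, from rig import r, viewer gives the robot as it stands. The module is installed in compiled form; this text tells all that it offers.
- The arm moves only by the tool jog_arm, never from a script. Its arguments are lists of equal length, an entry for each row: "offset": the shift along the tool's x, y, z in units of 750 mm (1.0 is 750 mm), a list of three; "dr": the turn, a rotation vector about the tool's x, y, z in units of 45 degrees (1.0 is 45 degrees), a list of three; "grip": the opening, from 0 (shut) to 1 (fully open). In form: {"offset": [[dx, dy, dz], ...], "dr": [[wx, wy, wz], ...], "grip": [grip, ...]}. A call has 1 to 20 rows; each row is the pose to reach, as a shift and turn from the pose commanded when the call began, along the tool's axes at that moment; what a row does not reach only later rows make up. A row lasts 1/10 s, in which the tool goes at most 50 mm and 8.59 degrees, less where a joint would pass 70% of its speed; a pose out of reach is approached as far as the arm can. A call with a number of a shift or a turn outside -1 to 1 is refused whole. A call with a gripper value outside its range is refused whole. The fingers move at their own pace and stop on an object; the grip force is fixed at half the most. Time passes only in rows, so rows that repeat a pose let the fingers close. It gives the time, the measured TCP pose, the force, the opening and the grip force at its end, in the units of the state.
- r.get_state(): the state, without advancing time (a new reading comes with each control period).
- viewer.capture(name): name is "scene" or "top" or "wrist"; returns (picture, depth): 400x640x3 uint8, blue, green, red; 400x640 float32, m along the optical axis (not along the pixel's ray), 0 where there is no reading.
- viewer.camera_params(name): a dict with "intrinsics" (3x3 intrinsics, pixels), "R" (3x3) and "t" (3): a world point X has camera coordinates R X + t; the wrist camera has in their place "tool_from_camera" (4x4, takes a point from camera to tool coordinates, whose origin is the TCP and whose axes are the flange's). Camera axes: x right, y down, z forward; pixel columns grow to the right and rows downward; lengths in m; the calibration is good to about 2 mm. A picture is of the moment at which its call begins: read the wrist's pose just before it. camera_params takes no time and is no camera call.
- r.finish_job(): hands the job in; it is judged then, once.
The state is a dict: "t": time; "joint_pos": joint angles; "dq": joint speeds; "joint_torque": joint torques, N m; "tcp_pos": TCP position; "ee_rot": TCP orientation; "contact_force": force on the tool from outside, world axes, zero at the start; "wrist_torque": the same for the moment, N m; "gripper_width": finger opening in m; "grasp_force": force on a finger pad.
Only numpy, scipy, OpenCV 4.12 (cv2) and the standard library are available. Lean on these libraries where they do the work, as an engineer would, in place of code of your own. Each camera call takes 0.05 s, during which the arm holds its last target. There are 200 camera calls.

## Working session

There is one attempt and no reset: what is moved stays moved. The work goes in short steps, Python scripts to look and compute and a tool call to move; the robot and the scene stay as the last step left them, time stands still between calls to the robot, and variables do not carry over. Pictures are saved under pics/ and viewed, at most 10 in all, crops included, and the job is handed in when it is done.

Besides the shell and the picture viewer there is one more tool, called as a command line: name --argument value ..., lists and objects as JSON in quotes. jog_arm: Moves the arm, as the interface text tells. Its arguments: {"type":"object","properties":{"offset":{"type":"array","items":{"type":"array","items":{"type":"number","minimum":-1,"maximum":1}}},"dr":{"type":"array","items":{"type":"array","items":{"type":"number","minimum":-1,"maximum":1}}},"grip":{"type":"array","items":{"type":"number"}}},"required":["offset","dr","grip"]}

```bash
mkdir -p pics
cat > h.py <<'E'
import numpy as np, cv2
from rig import r, viewer
def ray(name,u,v):
    c=viewer.camera_params(name);K=np.array(c["intrinsics"]);d=np.linalg.inv(K)@[u,v,1]
    R=np.array(c["R"]);t=np.array(c["t"]);return -R.T@t, R.T@d
def atz(name,u,v,z):
    o,d=ray(name,u,v);return o+d*(z-o[2])/d[2]
def dep(name,u,v,D):
    o,d=ray(name,u,v);return o+d*D[int(round(v)),int(round(u))]
def two(a,b):
    (o1,d1),(o2,d2)=ray(*a),ray(*b)
    A=np.c_[d1,-d2];s=np.linalg.lstsq(A,o2-o1,rcond=None)[0]
    p,q=o1+d1*s[0],o2+d2*s[1];return (p+q)/2,np.linalg.norm(p-q)
E
python3 - <<'E'
from h import *
s=r.get_state();print(s)
ims=[]
for n in("scene","top"):
    p,d=viewer.capture(n);cv2.imwrite(f"pics/{n}0.png",p);np.save(f"{n}0.npy",d)
    c=viewer.camera_params(n);print(n,{k:np.round(v,3).tolist() for k,v in c.items()})
print(viewer.camera_params("wrist"))
E
```

```text
{'t': 0.0, 'joint_pos': array([1.20698917e+00, 8.74812570e-02, 1.75085501e-01, 1.65983908e+00,
       7.11679358e-06, 1.57082556e+00]), 'dq': array([-4.06617507e-04, -1.23671031e-03, -2.98946360e-05,  4.24463839e-04,
       -1.01009924e-03, -9.56808268e-04]), 'joint_torque': array([-8.55877388e-04, -5.20388174e+01,  4.64807010e+01,  1.60359970e-02,
       -4.17131707e-05,  2.09641456e-05]), 'tcp_pos': array([0.19561989, 0.51377298, 0.24154649]), 'ee_rot': array([[-9.34538473e-01,  3.55861733e-01, -5.18522807e-04],
       [ 3.55862111e-01,  9.34537510e-01, -1.34182532e-03],
       [ 7.07472803e-06, -1.43851001e-03, -9.99998965e-01]]), 'contact_force': array([ 0.02150052, -0.86671062, -1.36013235]), 'wrist_torque': array([ 0.00510022, -0.00896573, -0.02140575]), 'grasp_force': 0.0, 'gripper_width': 0.08511560524582397}
scene {'intrinsics': [[458.502, 0.0, 319.641], [0.0, 458.502, 202.957], [0.0, 0.0, 1.0]], 'R': [[0.972, 0.234, -0.007], [0.203, -0.857, -0.474], [-0.118, 0.46, -0.88]], 't': [-0.515, -0.063, 1.24]}
top {'intrinsics': [[499.3, 0.0, 318.536], [0.0, 499.3, 193.296], [0.0, 0.0, 1.0]], 'R': [[0.11, -0.994, 0.005], [-0.974, -0.109, -0.2], [0.199, 0.018, -0.98]], 't': [-0.066, 0.543, 1.375]}
{'intrinsics': array([[303.58033958,   0.        , 319.61809485],
       [  0.        , 303.58033958, 199.34908824],
       [  0.        ,   0.        ,   1.        ]]), 'tool_from_camera': array([[-1.08519147e-03, -9.54907595e-01, -2.96901174e-01,
         7.57749170e-02],
       [ 9.99999410e-01, -1.01920454e-03, -3.77043562e-04,
        -8.01996621e-05],
       [ 5.74387362e-05, -2.96901408e-01,  9.54908137e-01,
        -1.32095879e-01],
       [ 0.00000000e+00,  0.00000000e+00,  0.00000000e+00,
         1.00000000e+00]])}
```

View pics/scene0.png

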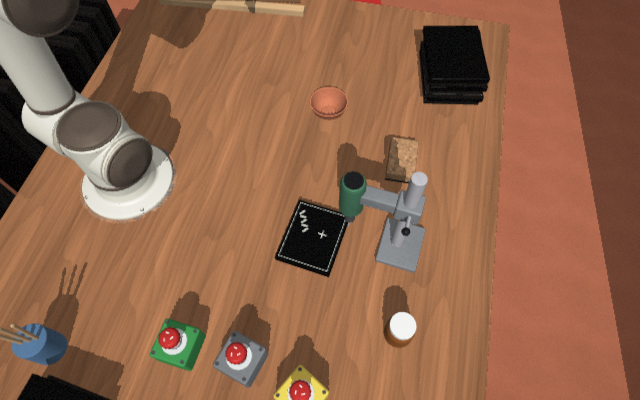

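View pics/top0.png

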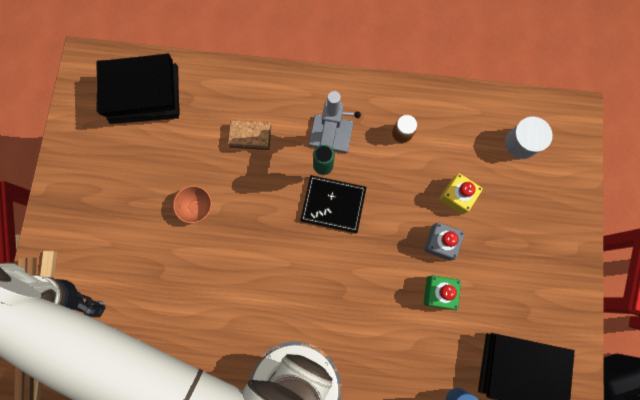

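Candidates for the stop are green (scene 170,338 / top 448,293), grey (236,352 / 450,240) and yellow (300,392 / 467,190). The grey box fits, since the text rules out green and yellow. The chalk cross is at scene (322,235) / top (332,196), with a zigzag look-alike beside it. The motor head top is at scene (352,180) / top (324,155).

Run:
```python
from h import *
S=cv2.imread("pics/scene0.png");T=cv2.imread("pics/top0.png")
def c(I,x,y,w,h,k):return cv2.resize(I[y:y+h,x:x+w],None,fx=k,fy=k,interpolation=cv2.INTER_CUBIC)
# left column scene, right column top; each 4x
a=c(S,265,165,100,75,4);b=c(T,285,140,100,75,4);d=c(S,190,315,100,75,4);e=c(T,405,205,100,75,4)
cv2.imwrite("pics/crop1.png",np.vstack([np.hstack([a,b]),np.hstack([d,e])]))
Ds,Dt=np.load("scene0.npy"),np.load("top0.npy")
print("cross",two(("scene",322,235),("top",332,196)),dep("scene",322,235,Ds),dep("top",332,196,Dt))
print("knob",two(("scene",236,352),("top",450,240)),dep("scene",236,352,Ds),dep("top",450,240,Dt))
print("head",two(("scene",352,180),("top",324,155)),dep("scene",352,180,Ds),dep("top",324,155,Dt))
```

```text
cross (array([ 0.54911543, -0.04612756,  0.01866499]), np.float64(0.0033025117415089534)) [ 0.54763615 -0.04649868  0.01714569] [ 0.5515122  -0.04525676  0.01368521]
knob (array([ 0.44809587, -0.37557964,  0.1036099 ]), np.float64(0.0003140398750480921)) [ 0.45076664 -0.37701862  0.11513062] [ 0.44709352 -0.37404275  0.11006283]
head (array([ 0.60501112, -0.01260304,  0.24900829]), np.float64(0.002615891926030013)) [ 0.60383205 -0.01244807  0.24735399] [ 0.60587354 -0.01196244  0.25011597]
```

View pics/crop1.png

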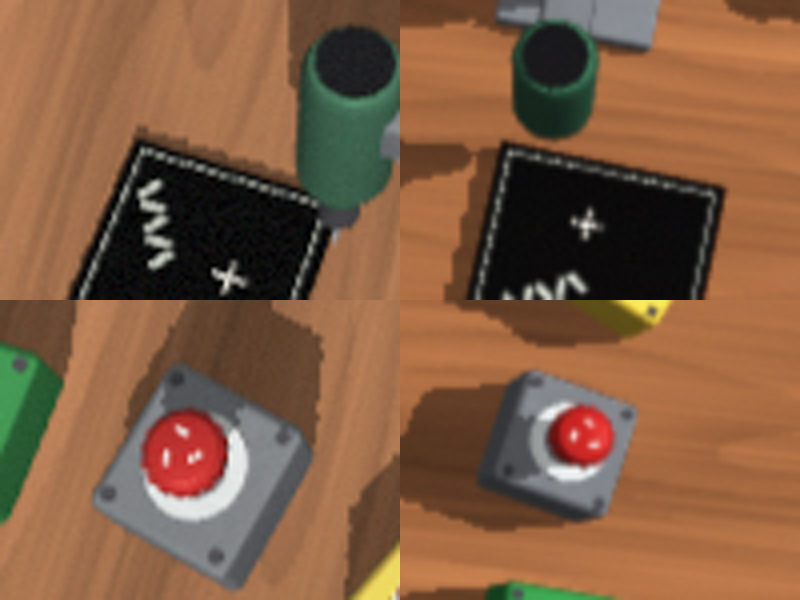

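The crops confirm it: the red mushroom head on the grey box is at scene (236,353) / top (450.5,238), with the green box to its lower left and a yellow one to its right. The chalk cross is at scene (322,234) / top (331.6,196), and the bit tip is visible near scene (349,224).

```bash
cat >> h.py <<'E'
def go(p,yaw=None):
    "offset/dr numbers from current pose to TCP p (world), tool y yaw, tool down"
    s=r.get_state();R=s["ee_rot"];o=R.T@(np.array(p)-s["tcp_pos"])/.75
    w=np.zeros(3)
    if yaw is not None:
        y=np.array([np.cos(yaw),np.sin(yaw),0]);z=np.array([0,0,-1.]);Rt=np.c_[np.cross(y,z),y,z]
        w=cv2.Rodrigues(R.T@Rt)[0].ravel()/(np.pi/4)
    print("off",np.round(o,4),"dr",np.round(w,4))
E
python3 - <<'E'
from h import *
print("knob",two(("scene",236.3,353),("top",450.5,238.3)),atz("scene",236.3,353,.113),atz("top",450.5,238.3,.113))
print("green",atz("scene",170,338,.113),atz("top",448,292,.113),"yellow",atz("top",467.5,189,.113))
print("head",two(("scene",353.7,180.5),("top",323.75,154.2)),atz("scene",353.7,180.5,.248),atz("top",323.75,154.2,.248))
print("tip",atz("scene",348.7,224.3,.03))
print("cross",atz("scene",322.2,234),atz("top",331.6,195.7)) if 0 else print("cross",atz("scene",322.3,234.2,.018),atz("top",331.6,196,.018))
for u,v in((310.75,175.7),(365.75,187),(357.5,232.5),(302,223.5)):print("corner",atz("top",u,v,.018)[:2])
go([.449,-.375,.15],1.2)
E
```

```text
knob (array([ 0.451255  , -0.37676752,  0.10733637]), np.float64(0.0027174357245111237)) [ 0.45149024 -0.37842748  0.113     ] [ 0.4514328  -0.37436969  0.113     ]
green [ 0.31139505 -0.38182102  0.113     ] [ 0.30855514 -0.3760202   0.113     ] yellow [ 0.59267134 -0.41308772  0.113     ]
head (array([ 0.60816311, -0.01151443,  0.24618132]), np.float64(0.001851056890909601)) [ 0.60752491 -0.01321301  0.248     ] [ 0.60847674 -0.01108063  0.248     ]
tip [ 0.60678214 -0.00853363  0.03      ]
cross [ 0.54794881 -0.04458438  0.018     ] [ 0.55051435 -0.04404584  0.018     ]
corner [0.60456944 0.02375328]
corner [ 0.5886333  -0.14127142]
corner [ 0.45176547 -0.12988126]
corner [0.46000027 0.03279591]
off [-0.7374 -0.9872  0.1234] dr [-0.0015  0.      0.0089]
```

jog_arm --offset '[[-0.738, -0.987, 0.09], [-0.738, -0.987, 0.09], [-0.738, -0.987, 0.09], [-0.738, -0.987, 0.09], [-0.738, -0.987, 0.09], [-0.738, -0.987, 0.09], [-0.738, -0.987, 0.09], [-0.738, -0.987, 0.09], [-0.738, -0.987, 0.09], [-0.738, -0.987, 0.09], [-0.738, -0.987, 0.09], [-0.738, -0.987, 0.09], [-0.738, -0.987, 0.09], [-0.738, -0.987, 0.09], [-0.738, -0.987, 0.09], [-0.738, -0.987, 0.09], [-0.738, -0.987, 0.09], [-0.738, -0.987, 0.09], [-0.738, -0.987, 0.09], [-0.738, -0.987, 0.09]]' --dr '[[0, 0, 0], [0, 0, 0], [0, 0, 0], [0, 0, 0], [0, 0, 0], [0, 0, 0], [0, 0, 0], [0, 0, 0], [0, 0, 0], [0, 0, 0], [0, 0, 0], [0, 0, 0], [0, 0, 0], [0, 0, 0], [0, 0, 0], [0, 0, 0], [0, 0, 0], [0, 0, 0], [0, 0, 0], [0, 0, 0]]' --grip '[0, 0, 0, 0, 0, 0, 0, 0, 0, 0, 0, 0, 0, 0, 0, 0, 0, 0, 0, 0]'

```text
t: 2.1
tcp_pos: [0.4494, -0.3775, 0.1726]
ee_rot: [[-0.934, 0.358, -0.002], [0.358, 0.934, 0.001], [0.002, 0.001, -1.0]]
contact_force: [-0.8, 0.3, -0.6]
gripper_width: -0.0002
grasp_force: 0.0
```

jog_arm --offset '[[0, 0, 0.05], [0, 0, 0.06], [0, 0, 0.065], [0, 0, 0.07], [0, 0, 0.073], [0, 0, 0.075], [0, 0, 0.075]]' --dr '[[0, 0, 0], [0, 0, 0], [0, 0, 0], [0, 0, 0], [0, 0, 0], [0, 0, 0], [0, 0, 0]]' --grip '[0, 0, 0, 0, 0, 0, 0]'

```text
t: 2.8
tcp_pos: [0.45, -0.3747, 0.1205]
ee_rot: [[-0.935, 0.355, 0.002], [0.355, 0.935, -0.001], [-0.002, -0.001, -1.0]]
contact_force: [-0.8, 2.0, 3.7]
gripper_width: 0.0003
grasp_force: 2.3
```

jog_arm --offset '[[0, 0, 0.003], [0, 0, 0.006], [0, 0, 0.009], [0, 0, 0.009]]' --dr '[[0, 0, 0], [0, 0, 0], [0, 0, 0], [0, 0, 0]]' --grip '[0, 0, 0, 0]'

```text
t: 3.2
tcp_pos: [0.4499, -0.3748, 0.1121]
ee_rot: [[-0.935, 0.356, 0.001], [0.356, 0.935, -0.0], [-0.001, -0.0, -1.0]]
contact_force: [0.5, 1.1, 3.9]
gripper_width: -0.0002
grasp_force: 1.7
```

jog_arm --offset '[[0, 0, 0.002], [0, 0, 0.004], [0, 0, 0.004]]' --dr '[[0, 0, 0], [0, 0, 0], [0, 0, 0]]' --grip '[0, 0, 0]'

```text
t: 3.5
tcp_pos: [0.4504, -0.3753, 0.1118]
ee_rot: [[-0.935, 0.356, 0.003], [0.356, 0.935, -0.002], [-0.004, -0.001, -1.0]]
contact_force: [-1.8, 3.7, 20.8]
gripper_width: 0.0003
grasp_force: 10.2
```

jog_arm --offset '[[0, 0, -0.05], [0, 0, -0.1], [0.217, 0.381, -0.133], [0.217, 0.381, -0.133], [0.217, 0.381, -0.133], [0.217, 0.381, -0.133], [0.217, 0.381, -0.133], [0.217, 0.381, -0.133], [0.217, 0.381, -0.133], [0.217, 0.381, -0.133], [0.217, 0.381, -0.133], [0.217, 0.381, -0.133]]' --dr '[[0, 0, 0], [0, 0, 0], [0, 0, -0.37], [0, 0, -0.37], [0, 0, -0.37], [0, 0, -0.37], [0, 0, -0.37], [0, 0, -0.37], [0, 0, -0.37], [0, 0, -0.37], [0, 0, -0.37], [0, 0, -0.37]]' --grip '[0, 0, 0, 0, 0, 1, 1, 1, 1, 1, 1, 1]'

```text
t: 4.7
tcp_pos: [0.3993, -0.0504, 0.2083]
ee_rot: [[-0.997, 0.074, -0.0], [0.074, 0.997, -0.0], [0.0, -0.0, -1.0]]
contact_force: [-0.2, -0.6, -0.5]
gripper_width: 0.0854
grasp_force: 0.0
```

```bash
cat >> h.py <<'E'
def wray(u,v,s):
    c=viewer.camera_params("wrist");K=np.array(c["intrinsics"]);M=np.array(c["tool_from_camera"])
    d=s["ee_rot"]@(M[:3,:3]@(np.linalg.inv(K)@[u,v,1]));return s["tcp_pos"]+s["ee_rot"]@M[:3,3],d
def wz(u,v,z,s):
    o,d=wray(u,v,s);return o+d*(z-o[2])/d[2]
def save(s,f):
    np.savez(f,tcp_pos=s["tcp_pos"],ee_rot=s["ee_rot"])
E
python3 - <<'E'
from h import *
s=r.get_state();save(s,"w1.npz");p,d=viewer.capture("wrist");cv2.imwrite("pics/w1.png",p);np.save("w1d.npy",d)
t,D=viewer.capture("top");cv2.imwrite("pics/top1.png",t)
Dn=D;print("knob depth z",[round(dep("top",u,v,Dn)[2],4) for u,v in((450,239),(449,240),(451,238))],[round(dep("top",u,v,np.load("top0.npy"))[2],4) for u,v in((450,239),(449,240),(451,238))])
E
```

```text
knob depth z [np.float64(0.1046), np.float64(0.1029), np.float64(0.1035)] [np.float64(0.1176), np.float64(0.1121), np.float64(0.113)]
```

View pics/w1.png

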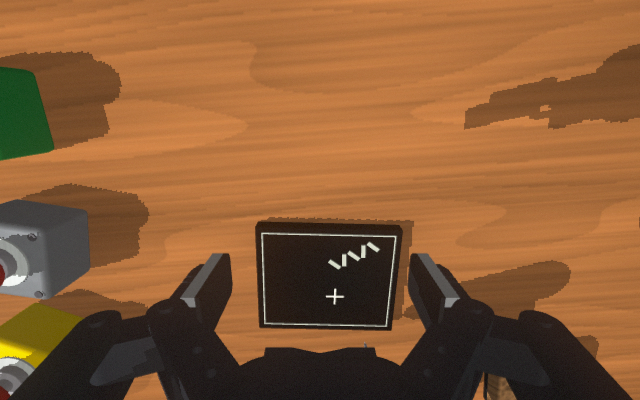

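The wrist view (upside down: bottom is away from the robot) shows the plaque, with its border corners near (262,234), (396,237), (390,326) and (262,326), and the cross at (335,296). The depth reading puts the knob top at 0.1035, so the button is latched.

Run:
```python
from h import *
s=np.load("w1.npz");s={k:s[k] for k in s}
p=cv2.imread("pics/w1.png")
P=[wz(u,v,.018,s)[:2] for u,v in((262,234),(396,237),(390,326),(262,326))]
print(np.round(P,4))
for i in range(4):
    e=P[(i+1)%4]-P[i];print(np.linalg.norm(e),np.degrees(np.arctan2(e[1],e[0])))
print("cross",wz(335,296.5,.018,s),"mean",np.mean(P,0))
print("knob?",wz(-5,275,.1035,s))
for u,v in((366,346),):print(wz(u,v,.03,s),p[v-4:v+5,u-4:u+5].mean(2).round())
```

```text
[[ 0.4604 -0.1219]
 [ 0.4756  0.0322]
 [ 0.5992  0.0245]
 [ 0.5871 -0.1386]]
0.15480889080407226 84.33293894148649
0.12382195554127494 -3.5577816423453394
0.16352404789364186 -94.26070016693048
0.1278175067444109 172.49090740176945
cross [ 0.55026952 -0.04295394  0.018     ] mean [ 0.53058263 -0.05095274]
knob? [ 0.44567399 -0.34261285  0.1035    ]
[ 0.61710784 -0.00842129  0.03      ] [[110. 111. 139. 116. 111. 108. 109. 106. 109.]
 [107. 108. 108. 106. 105. 108. 105. 106. 107.]
 [110. 112.  92.  80.  99. 106. 108. 108. 111.]
 [114. 121. 113.  87.  94. 113. 112. 113. 113.]
 [110. 104. 114.  88.  78. 102. 106. 104. 107.]
 [ 67.  71.  75.  55.  50.  66.  72.  67.  69.]
 [ 33.  28.  34.  32.  32.  31.  32.  32.  29.]
 [ 35.  29.  34.  36.  30.  30.  30.  29.  32.]
 [ 34.  33.  29.  30.  33.  30.  30.  36.  25.]]
```

Run:
```python
from h import *
d=np.load("w1d.npy");c=viewer.camera_params("wrist");K=np.array(c["intrinsics"]);M=np.array(c["tool_from_camera"])
v,u=np.mgrid[0:400,0:640];X=np.stack([(u-K[0,2])/K[0,0]*d,(v-K[1,2])/K[1,1]*d,d,np.ones_like(d)],-1)@M.T
m=(d>0)&(X[...,2]<.08)&(abs(X[...,1])<.07)&(abs(X[...,0])<.05)
P=X[m];print(P[:,:3].min(0),P[:,:3].max(0))
q=P[P[:,2]>P[:,2].max()-.006];print(q[:,:3].min(0),q[:,:3].max(0))
go([.429,-.0429,.05],1.478)
```

```text
[-0.01287624 -0.06999679 -0.08706735] [ 0.02126695  0.06999916 -0.00171681]
[-0.01112994 -0.04958296 -0.00771077] [ 0.01107536  0.04953688 -0.00171681]
off [-0.0389  0.0133  0.2109] dr [-0.0002 -0.0009  0.023 ]
```

jog_arm --offset '[[-0.039, 0.013, 0.06], [-0.039, 0.013, 0.12], [-0.039, 0.013, 0.18], [-0.039, 0.013, 0.22], [-0.039, 0.013, 0.25], [-0.039, 0.013, 0.265], [-0.039, 0.013, 0.27], [-0.039, 0.013, 0.27]]' --dr '[[0, 0, 0.024], [0, 0, 0.024], [0, 0, 0.024], [0, 0, 0.024], [0, 0, 0.024], [0, 0, 0.024], [0, 0, 0.024], [0, 0, 0.024]]' --grip '[1, 1, 1, 1, 1, 1, 1, 1]'

```text
t: 5.6
tcp_pos: [0.4293, -0.0426, 0.0064]
ee_rot: [[-0.996, 0.093, 0.0], [0.093, 0.996, -0.0], [-0.0, -0.0, -1.0]]
contact_force: [-0.2, 0.6, 0.7]
gripper_width: 0.0853
grasp_force: 0.0
```

jog_arm --offset '[[-0.01, 0, 0], [-0.018, 0, 0], [-0.024, 0, 0], [-0.028, 0, 0], [-0.033, 0, 0], [-0.038, 0, 0], [-0.043, 0, 0], [-0.049, 0, 0], [-0.055, 0, 0], [-0.061, 0, 0], [-0.067, 0, 0], [-0.073, 0, 0], [-0.079, 0, 0], [-0.084, 0, 0], [-0.088, 0, 0], [-0.09, 0, 0], [-0.09, 0, 0]]' --dr '[[0, 0, 0], [0, 0, 0], [0, 0, 0], [0, 0, 0], [0, 0, 0], [0, 0, 0], [0, 0, 0], [0, 0, 0], [0, 0, 0], [0, 0, 0], [0, 0, 0], [0, 0, 0], [0, 0, 0], [0, 0, 0], [0, 0, 0], [0, 0, 0], [0, 0, 0]]' --grip '[1, 1, 1, 1, 1, 1, 1, 1, 1, 1, 1, 1, 1, 1, 1, 1, 1]'

```text
t: 7.3
tcp_pos: [0.4966, -0.0485, 0.006]
ee_rot: [[-0.996, 0.092, 0.0], [0.092, 0.996, -0.0], [-0.0, -0.0, -1.0]]
contact_force: [-0.2, -0.2, 0.4]
gripper_width: 0.0856
grasp_force: 0.0
```

jog_arm --offset '[[0.035, 0, 0], [0.04, 0, -0.05], [0.053, -0.05, -0.11], [0.053, -0.1, -0.165], [0.053, -0.1, -0.165], [0.053, -0.1, -0.165], [0.053, -0.1, -0.165], [0.053, -0.1, -0.165], [0.053, -0.1, -0.165]]' --dr '[[0, 0, 0], [0, 0, 0], [0, 0, -1], [0, 0, -1], [0, 0, -1], [0, 0, -1], [0, 0, -1], [0, 0, -1], [0, 0, -1]]' --grip '[1, 1, 1, 1, 1, 1, 1, 1, 1]'

```text
t: 8.2
tcp_pos: [0.4499, -0.1196, 0.1299]
ee_rot: [[-0.769, -0.639, 0.001], [-0.639, 0.769, -0.0], [-0.0, -0.001, -1.0]]
contact_force: [0.2, -0.5, 0.5]
gripper_width: 0.0855
grasp_force: 0.0
```

Run:
```python
from h import *
print("jar",atz("top",406,122,.085),atz("scene",403,324,.085))
go([.53,-.20,.15],3.049)
```

```text
jar [ 0.77776158 -0.23412702  0.085     ] [ 0.76864362 -0.23658614  0.085     ]
off [-0.0135 -0.1507 -0.0267] dr [-9.000e-04  2.000e-04 -9.991e-01]
```

jog_arm --offset '[[-0.0135, -0.1, -0.027], [-0.0135, -0.15, -0.027], [-0.0135, -0.15, -0.027], [-0.0135, -0.15, -0.027], [-0.0135, -0.15, -0.027], [-0.0135, -0.15, -0.027], [-0.0135, -0.15, -0.027]]' --dr '[[0, 0, -1], [0, 0, -1], [0, 0, -1], [0, 0, -1], [0, 0, -1], [0, 0, -1], [0, 0, -1]]' --grip '[1, 1, 1, 1, 1, 1, 1]'

```text
t: 8.9
tcp_pos: [0.5296, -0.1995, 0.1499]
ee_rot: [[-0.093, -0.996, 0.0], [-0.996, 0.093, -0.0], [0.0, -0.0, -1.0]]
contact_force: [-0.7, 0.3, -0.3]
gripper_width: 0.0853
grasp_force: 0.0
```

Run:
```python
from h import *
s=r.get_state();save(s,"w2.npz");print(s["joint_pos"].round(2));p,d=viewer.capture("wrist");cv2.imwrite("pics/w2.png",p)
a,D=viewer.capture("scene");cv2.imwrite("pics/scene2.png",a)
t,D=viewer.capture("top");cv2.imwrite("pics/top2.png",t)
c=lambda I,x,y,w,h,k:cv2.resize(I[y:y+h,x:x+w],None,fx=k,fy=k,interpolation=cv2.INTER_CUBIC)
cv2.imwrite("pics/crop2.png",np.vstack([np.hstack([c(a,275,160,100,75,4),c(t,285,140,100,75,4)]),c(p,0,100,640,240,1.25)]))
```

```text
[-0.36  0.11  0.02  1.48 -0.   -1.84]
```

View pics/crop2.png

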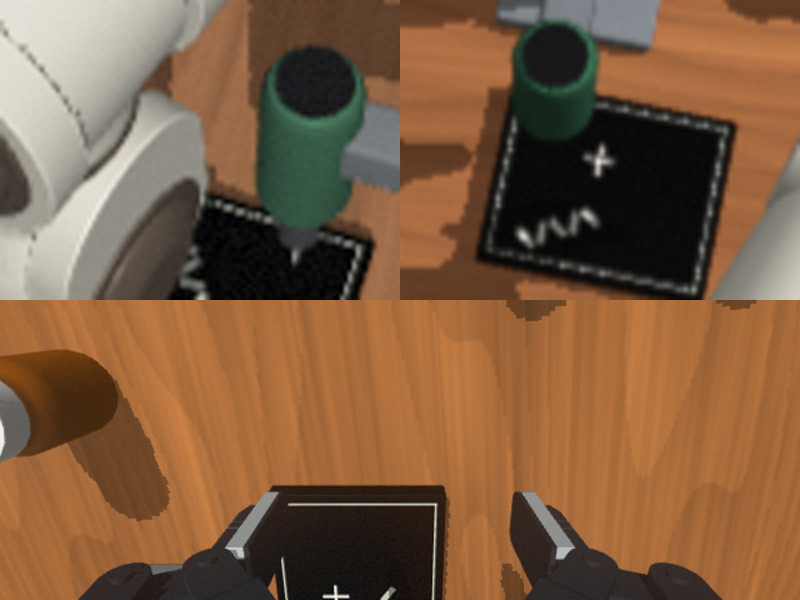

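The plaque moved forward without turning: in top the cross is at (334.5,180), and in the wrist view it is at (269,337). The bit tip is at scene (348.8,225.5), and the plaque's right edge is visible in the wrist view at row ~250–264.

Run:
```python
from h import *
s=np.load("w2.npz");s={k:s[k] for k in s}
print("cross top",atz("top",334.5,180,.018)," wrist",wz(269,337,.018,s))
print("tip",atz("scene",348.75,225,.03))
A,B=wz(349.6,264,.018,s),wz(231,263,.018,s);print(A,B,np.degrees(np.arctan2(*(B-A)[1::-1])))
print("edge top", [wz(u,249,.018,s)[:2] for u in (220,355)])
go([.566,-.178,.005],3.049)
```

```text
cross top [ 0.59941993 -0.04749101  0.018     ]  wrist [ 0.59800802 -0.04653398  0.018     ]
tip [ 0.60729741 -0.01038946  0.03      ]
[ 0.50738834 -0.12505932  0.018     ] [ 0.62228969 -0.13695921  0.018     ] -5.912826152049952
edge top [array([ 0.63008956, -0.15279284]), array([ 0.50118702, -0.14066643])]
off [-0.033  -0.0458  0.1934] dr [-0.0001 -0.     -0.0017]
```

jog_arm --offset '[[-0.036, -0.046, 0.06], [-0.036, -0.046, 0.12], [-0.036, -0.046, 0.16], [-0.036, -0.046, 0.18], [-0.036, -0.046, 0.19], [-0.036, -0.046, 0.191], [-0.05, -0.046, 0.191], [-0.06, -0.046, 0.191], [-0.067, -0.046, 0.191], [-0.073, -0.046, 0.191], [-0.079, -0.046, 0.191], [-0.085, -0.046, 0.191], [-0.091, -0.046, 0.191], [-0.097, -0.046, 0.191], [-0.102, -0.046, 0.191], [-0.107, -0.046, 0.191], [-0.111, -0.046, 0.191], [-0.114, -0.046, 0.191], [-0.114, -0.046, 0.191]]' --dr '[[0, 0, 0], [0, 0, 0], [0, 0, 0], [0, 0, 0], [0, 0, 0], [0, 0, 0], [0, 0, 0], [0, 0, 0], [0, 0, 0], [0, 0, 0], [0, 0, 0], [0, 0, 0], [0, 0, 0], [0, 0, 0], [0, 0, 0], [0, 0, 0], [0, 0, 0], [0, 0, 0], [0, 0, 0]]' --grip '[1, 1, 1, 1, 1, 1, 1, 1, 1, 1, 1, 1, 1, 1, 1, 1, 1, 1, 1]'

```text
t: 10.95
tcp_pos: [0.5716, -0.117, 0.0066]
ee_rot: [[-0.092, -0.996, -0.0], [-0.996, 0.092, 0.001], [-0.001, 0.0, -1.0]]
contact_force: [-0.2, 0.5, 0.1]
gripper_width: 0.085
grasp_force: 0.0
```

jog_arm --offset '[[0.03, 0, 0], [0.06, 0, 0], [0.07, 0, -0.06], [0.07, 0, -0.12], [0.07, 0, -0.18], [0.07, 0, -0.2], [0.07, 0, -0.2]]' --dr '[[0, 0, 0], [0, 0, 0], [0, 0, 0], [0, 0, 0], [0, 0, 0], [0, 0, 0], [0, 0, 0]]' --grip '[1, 1, 1, 1, 1, 1, 1]'

```text
t: 11.65
tcp_pos: [0.568, -0.1699, 0.1593]
ee_rot: [[-0.092, -0.996, 0.004], [-0.996, 0.092, -0.001], [0.0, -0.004, -1.0]]
contact_force: [0.3, -0.0, 0.2]
gripper_width: 0.0856
grasp_force: 0.0
```

Run:
```python
from h import *
s=r.get_state();save(s,"w3.npz");p,d=viewer.capture("wrist");cv2.imwrite("pics/w3.png",p)
a,D=viewer.capture("scene");cv2.imwrite("pics/scene3.png",a)
t,D=viewer.capture("top");cv2.imwrite("pics/top3.png",t)
c=lambda I,x,y,w,h,k:cv2.resize(I[y:y+h,x:x+w],None,fx=k,fy=k,interpolation=cv2.INTER_CUBIC)
cv2.imwrite("pics/crop3.png",np.vstack([np.hstack([c(a,310,190,50,40,8),c(t,295,140,50,40,8)]),c(p,220,235,200,70,4)]))
```

```text
(no output)
```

View pics/crop3.png

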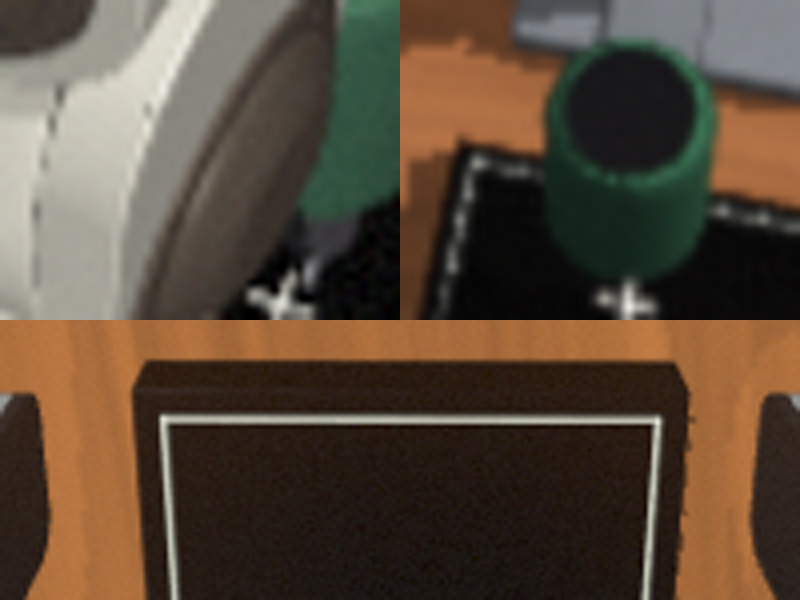

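In scene the cross is at about (345.2,227.1), just in front of the bit tip at (349,225). In top it is at (323.5,177.5). The wrist crop missed the cross, so I'll compute from the fixed views.

Run:
```python
from h import *
s=np.load("w3.npz");s={k:s[k] for k in s}
print("cross top",atz("top",323.5,177.5,.018),"scene",atz("scene",345.25,227.1,.018),"tip",atz("scene",349,225,.03))
A,B=wz(220+163/4,235+98/4,.018,s),wz(220+660/4,235+100/4,.018,s)
e=(A-B);e/=np.linalg.norm(e);print(A,B,np.degrees(np.arctan2(e[1],e[0])),np.linalg.norm(A-B))
p=cv2.imread("pics/w3.png");g=p[290:380].min(2)
ys,xs=np.where(p[290:,240:380].min(2)>150);print(len(ys),ys.min()+290 if len(ys) else 0, np.c_[xs+240,ys+290][:60].tolist())
c=(A+B)/2
ey=np.array([-e[1],e[0]]);print("centre guess",c[:2]+ey*.078,"cross",c[:2]+ey*(.078+.01)+e[:2]*.02)
```

```text
cross top [ 0.60333883 -0.01435335  0.018     ] scene [ 0.59935504 -0.01235796  0.018     ] tip [ 0.60790065 -0.01024638  0.03      ]
[ 0.63432349 -0.10341235  0.018     ] [ 0.51006742 -0.09159131  0.018     ] -5.434452026332998 0.12481709866882142
261 290 [[262, 290], [262, 291], [262, 292], [262, 293], [262, 294], [263, 295], [263, 296], [263, 297], [263, 298], [263, 299], [263, 300], [263, 301], [263, 302], [263, 303], [263, 304], [263, 305], [263, 306], [263, 307], [263, 308], [263, 309], [263, 310], [264, 311], [264, 312], [264, 313], [264, 314], [264, 315], [264, 316], [264, 317], [264, 318], [264, 319], [264, 320], [264, 321], [264, 322], [264, 323], [303, 323], [304, 323], [264, 324], [303, 324], [304, 324], [379, 324], [303, 325], [304, 325], [346, 325], [347, 325], [348, 325], [379, 325], [303, 326], [304, 326], [345, 326], [346, 326], [347, 326], [348, 326], [349, 326], [379, 326], [265, 327], [303, 327], [304, 327], [344, 327], [345, 327], [346, 327]]
centre guess [ 0.5795826  -0.01985242] cross [ 0.60043977 -0.01179151]
```

Run:
```python
from h import *
p=cv2.imread("pics/w3.png");cv2.imwrite("pics/crop4.png",cv2.resize(p[300:360,260:340],None,fx=10,fy=10,interpolation=cv2.INTER_CUBIC))
```

```text
(no output)
```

View pics/crop4.png

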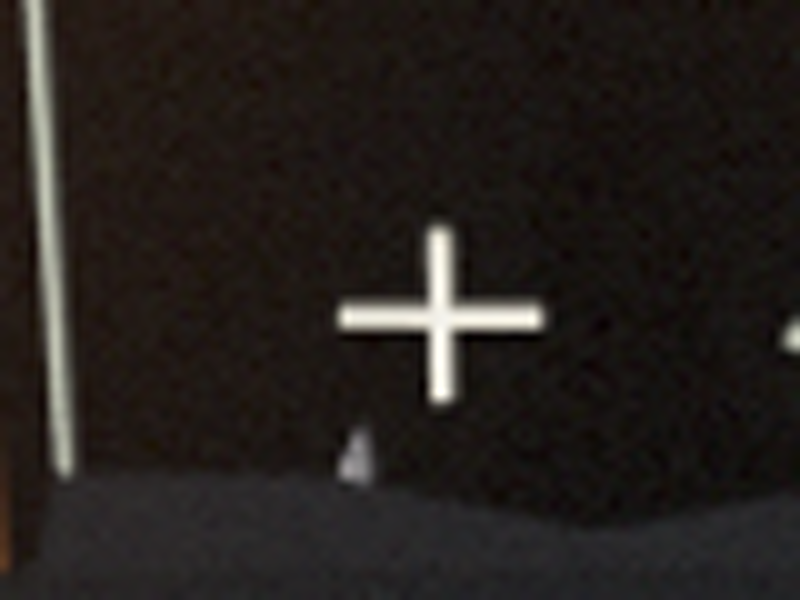

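Wrist view: the cross centre is at (304.0,331.6) and the bit's point at (296.2,342.6), both in one image, so I can take the relative offset directly.

Run:
```python
from h import *
s=np.load("w3.npz");s={k:s[k] for k in s}
C=wz(304-.0,331.6,.018,s);T=wz(296.2,342.6,.03,s);print(C,T)
a=np.radians(-5.4);e=np.array([np.cos(a),np.sin(a)]);n=np.array([-e[1],e[0]]);d=(T-C)[:2];print("plaque dx,dy",d@e,d@n)
go([.4700,-.03,.15],None)
```

```text
[ 0.60047102 -0.01234231  0.018     ] [ 0.60843417 -0.00931612  0.03      ]
plaque dx,dy 0.007643024127756868 0.0037621517257339842
off [-0.1734  0.1448  0.0067] dr [0. 0. 0.]
```

jog_arm --offset '[[0, 0, 0.06], [0, 0, 0.12], [0, 0, 0.17], [0, 0, 0.195], [0, 0, 0.2], [-0.03, 0, 0.2], [-0.05, 0, 0.2], [-0.06, 0, 0.2], [-0.066, 0, 0.2], [-0.07, 0, 0.2], [-0.073, 0, 0.2], [-0.0745, 0, 0.2], [-0.0745, 0, 0.2]]' --dr '[[0, 0, 0], [0, 0, 0], [0, 0, 0], [0, 0, 0], [0, 0, 0], [0, 0, 0], [0, 0, 0], [0, 0, 0], [0, 0, 0], [0, 0, 0], [0, 0, 0], [0, 0, 0], [0, 0, 0]]' --grip '[1, 1, 1, 1, 1, 1, 1, 1, 1, 1, 1, 1, 1]'

```text
t: 13.1
tcp_pos: [0.5722, -0.1145, 0.007]
ee_rot: [[-0.092, -0.996, 0.0], [-0.996, 0.092, -0.0], [0.0, -0.001, -1.0]]
contact_force: [-0.3, -1.5, 0.8]
gripper_width: 0.0857
grasp_force: 0.9
```

jog_arm --offset '[[0.05, 0, 0], [0.07, 0, -0.05], [0.07, 0.02, -0.11], [0.04, 0.08, -0.165], [-0.004, 0.164, -0.165], [-0.004, 0.164, -0.165], [-0.004, 0.164, -0.165], [-0.004, 0.164, -0.165], [-0.004, 0.164, -0.165]]' --dr '[[0, 0, 0], [0, 0, 0], [0, 0, 1], [0, 0, 1], [0, 0, 1], [0, 0, 1], [0, 0, 1], [0, 0, 1], [0, 0, 1]]' --grip '[1, 1, 1, 1, 1, 1, 1, 1, 1]'

```text
t: 14.0
tcp_pos: [0.4496, -0.0998, 0.1307]
ee_rot: [[-0.769, -0.639, 0.001], [-0.639, 0.769, 0.0], [-0.001, -0.0, -1.0]]
contact_force: [-0.3, 0.1, -0.3]
gripper_width: 0.0849
grasp_force: 0.0
```

Run:
```python
from h import *
go([.4803,-.008,.13],np.radians(84.6))
```

```text
off [-0.1096  0.068   0.001 ] dr [1.0000e-04 8.0000e-04 1.0024e+00]
```

jog_arm --offset '[[-0.02, 0.068, 0], [-0.06, 0.068, 0], [-0.1, 0.068, 0], [-0.11, 0.068, 0], [-0.11, 0.068, 0], [-0.11, 0.068, 0], [-0.11, 0.068, 0.06], [-0.11, 0.068, 0.12], [-0.11, 0.068, 0.155], [-0.11, 0.068, 0.165], [-0.11, 0.068, 0.165]]' --dr '[[0, 0, 1], [0, 0, 1], [0, 0, 1], [0, 0, 1], [0, 0, 1], [0, 0, 1], [0, 0, 1], [0, 0, 1], [0, 0, 1], [0, 0, 1], [0, 0, 1]]' --grip '[1, 1, 1, 1, 1, 1, 1, 1, 1, 1, 1]'

```text
t: 15.1
tcp_pos: [0.4801, -0.008, 0.0062]
ee_rot: [[-0.996, 0.091, -0.002], [0.091, 0.996, 0.0], [0.002, 0.0, -1.0]]
contact_force: [-0.3, -0.5, -0.0]
gripper_width: 0.0853
grasp_force: 0.0
```

jog_arm --offset '[[-0.012, 0, 0], [-0.021, 0, 0], [-0.026, 0, 0], [-0.03, 0, 0], [-0.034, 0, 0], [-0.037, 0, 0], [-0.037, 0, 0], [-0.037, 0, 0]]' --dr '[[0, 0, 0], [0, 0, 0], [0, 0, 0], [0, 0, 0], [0, 0, 0], [0, 0, 0], [0, 0, 0], [0, 0, 0]]' --grip '[1, 1, 1, 1, 1, 1, 1, 1]'

```text
t: 15.9
tcp_pos: [0.5085, -0.0105, 0.0067]
ee_rot: [[-0.996, 0.092, 0.0], [0.092, 0.996, -0.0], [-0.0, 0.0, -1.0]]
contact_force: [-1.0, -0.3, -0.1]
gripper_width: 0.0856
grasp_force: 0.0
```

jog_arm --offset '[[0.03, 0, 0], [0.07, 0, 0], [0.09, 0, -0.06], [0.09, 0, -0.12], [0.09, 0, -0.18], [0.09, 0, -0.205], [0.09, 0, -0.205]]' --dr '[[0, 0, 0], [0, 0, 0], [0, 0, 0], [0, 0, 0], [0, 0, 0], [0, 0, 0], [0, 0, 0]]' --grip '[1, 1, 1, 1, 1, 1, 1]'

```text
t: 16.6
tcp_pos: [0.4425, -0.0043, 0.1639]
ee_rot: [[-0.996, 0.092, 0.006], [0.092, 0.996, -0.0], [-0.006, 0.0, -1.0]]
contact_force: [0.4, -0.7, 0.3]
gripper_width: 0.0852
grasp_force: 0.0
```

Run:
```python
from h import *
s=r.get_state();save(s,"w4.npz");p,d=viewer.capture("wrist");cv2.imwrite("pics/w4.png",p)
a,D=viewer.capture("scene");cv2.imwrite("pics/scene4.png",a)
c=lambda I,x,y,w,h,k:cv2.resize(I[y:y+h,x:x+w],None,fx=k,fy=k,interpolation=cv2.INTER_CUBIC)
cv2.imwrite("pics/crop5.png",np.hstack([c(p,290,300,50,75,8),c(a,325,190,50,75,8)]))
print(s["tcp_pos"])
```

```text
[ 0.44250974 -0.00427121  0.16385122]
```

View pics/crop5.png

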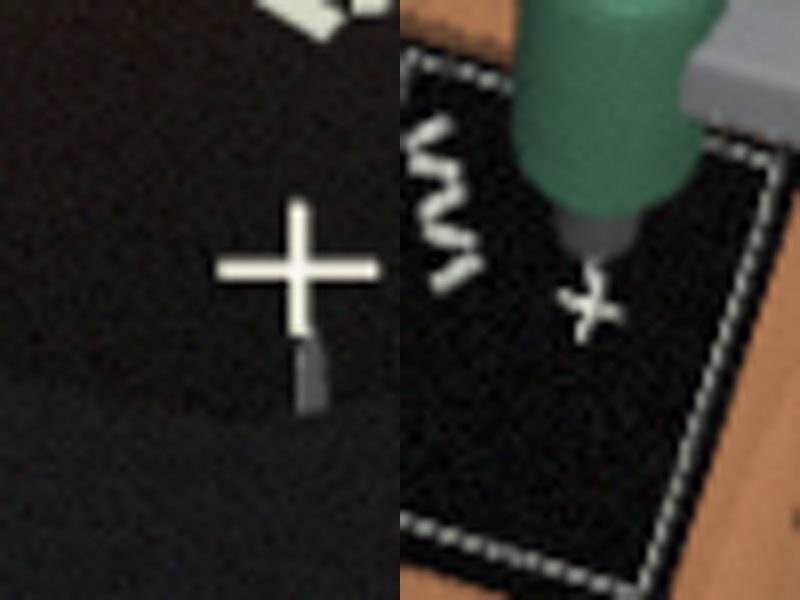

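Wrist: the cross is at (327.1,333.7) and the bit tip at about (328.6,341). Scene: the cross is at (348.75,227.7) and the tip at about (349.3,224).

Run:
```python
from h import *
s=np.load("w4.npz");s={k:s[k] for k in s}
C=wz(327.1,333.7,.018,s)
for v in(340.5,341.5):
    T=wz(328.5,v,.03,s);print(C,T,T-C)
print("scene",atz("scene",348.75,227.7,.018),atz("scene",349,224.7,.03))
print(s["ee_rot"])
go([.4505,-.3755,.16],None)
```

```text
[ 0.61128827 -0.011768    0.018     ] [ 0.60973352 -0.0104074   0.03      ] [-0.00155475  0.0013606   0.012     ]
[ 0.61128827 -0.011768    0.018     ] [ 0.61105513 -0.01051897  0.03      ] [-0.00023314  0.00124903  0.012     ]
scene [ 0.60821905 -0.01195962  0.018     ] [ 0.60773186 -0.00943907  0.03      ]
[[-9.95755171e-01  9.18549720e-02  5.85696244e-03]
 [ 9.18560232e-02  9.95772295e-01 -8.98247881e-05]
 [-5.84045179e-03  4.48553781e-04 -9.99982844e-01]]
off [-5.790e-02 -4.917e-01  3.000e-04] dr [0. 0. 0.]
```

jog_arm --offset '[[-0.058, -0.08, 0], [-0.058, -0.16, 0], [-0.058, -0.24, 0], [-0.058, -0.32, 0], [-0.058, -0.4, 0], [-0.058, -0.46, 0], [-0.058, -0.492, 0], [-0.058, -0.492, 0], [-0.058, -0.492, 0]]' --dr '[[0, 0, 0], [0, 0, 0], [0, 0, 0], [0, 0, 0], [0, 0, 0], [0, 0, 0], [0, 0, 0], [0, 0, 0], [0, 0, 0]]' --grip '[1, 1, 1, 1, 1, 1, 1, 1, 1]'

```text
t: 17.6
tcp_pos: [0.4489, -0.3786, 0.1575]
ee_rot: [[-0.995, 0.096, -0.003], [0.096, 0.995, 0.002], [0.003, 0.001, -1.0]]
contact_force: [-0.4, 0.5, -0.3]
gripper_width: 0.0854
grasp_force: 0.0
```

Run:
```python
from h import *
s=r.get_state();save(s,"w5.npz");p,d=viewer.capture("wrist");cv2.imwrite("pics/w5.png",p)
h=cv2.cvtColor(p,cv2.COLOR_BGR2HSV)
m=((h[...,0]<6)|(h[...,0]>174))&(h[...,1]>180)&(h[...,2]>70)
n,L,st,ce=cv2.connectedComponentsWithStats(m.astype(np.uint8))
for i in range(1,n):
    if st[i,4]>200:
        x,y,w,hh,a=st[i];print(st[i],ce[i],"side-mid",wz(x+w/2-.5,y+hh/2,.093,s),"top", wz(*ce[i],.10,s))
print(s["tcp_pos"])
c=viewer.camera_params("wrist");K=c["intrinsics"];M=np.array(c["tool_from_camera"])
v,u=np.where(m&(d>0));dd=d[v,u];X=np.c_[(u-K[0,2])/K[0,0]*dd,(v-K[1,2])/K[1,1]*dd,dd,np.ones_like(dd)]@M.T
W=s["tcp_pos"]+X[:,:3]@s["ee_rot"].T
W=W[np.hypot(W[:,0]-.45,W[:,1]+.376)<.04]
print(len(W),W.min(0),W.max(0),"mid",(np.percentile(W,1,0)+np.percentile(W,99,0))/2)
```

```text
[ 263    0   63   23 1017] [294.41494592   8.54375615] side-mid [ 0.32121694 -0.38094489  0.093     ] top [ 0.32169633 -0.38021426  0.1       ]
[ 294  193   62   59 2582] [323.67583269 221.84353215] side-mid [ 0.45117501 -0.37551341  0.093     ] top [ 0.44790264 -0.3758812   0.1       ]
[ 0.44890252 -0.37862362  0.15749891]
2574 [ 0.42840355 -0.39661228  0.06590885] [ 0.47028095 -0.35229664  0.10597651] mid [ 0.44864921 -0.37559692  0.10064281]
```

Run:
```python
from h import *
print(r.get_state()["tcp_pos"]);go([.450,-.3756,.084],None)
```

```text
[ 0.44923123 -0.37683805  0.15783218]
off [-0.0012  0.0015  0.0984] dr [0. 0. 0.]
```

jog_arm --offset '[[0, 0, 0.04], [0, 0, 0.08], [0, 0, 0.095], [0, 0, 0.1], [0, 0, 0.1]]' --dr '[[0, 0, 0], [0, 0, 0], [0, 0, 0], [0, 0, 0], [0, 0, 0]]' --grip '[1, 1, 1, 1, 1]'

```text
t: 18.15
tcp_pos: [0.4506, -0.3752, 0.0857]
ee_rot: [[-0.996, 0.091, -0.0], [0.091, 0.996, 0.0], [0.0, 0.0, -1.0]]
contact_force: [0.3, 0.3, 0.2]
gripper_width: 0.0855
grasp_force: 0.0
```

jog_arm --offset '[[0, 0, 0.002], [0, 0, 0.002], [0, 0, 0.002], [0, 0, 0.002], [0, 0, 0.002], [0, 0, 0.002], [0, 0, 0.002], [0, 0, 0.002]]' --dr '[[0, 0, 0], [0, 0, 0], [0, 0, 0], [0, 0, 0], [0, 0, 0], [0, 0, 0], [0, 0, 0], [0, 0, 0]]' --grip '[0.8, 0.65, 0.55, 0.45, 0.4, 0.4, 0.4, 0.4]'

```text
t: 18.95
tcp_pos: [0.4506, -0.3759, 0.0843]
ee_rot: [[-0.996, 0.092, 0.0], [0.092, 0.996, -0.001], [-0.0, -0.001, -1.0]]
contact_force: [1.3, -2.7, 3.5]
gripper_width: 0.0393
grasp_force: 59.9
```

jog_arm --offset '[[0, 0, 0], [0, 0, 0], [0, 0, 0], [0, 0, 0], [0, 0, 0], [0, 0, 0], [0, 0, 0], [0, 0, 0]]' --dr '[[0, 0, 0.15], [0, 0, 0.3], [0, 0, 0.45], [0, 0, 0.6], [0, 0, 0.75], [0, 0, 0.9], [0, 0, 1], [0, 0, 1]]' --grip '[0.4, 0.4, 0.4, 0.4, 0.4, 0.4, 0.4, 0.4]'

```text
t: 19.75
tcp_pos: [0.4504, -0.3762, 0.0841]
ee_rot: [[-0.638, 0.77, -0.0], [0.77, 0.638, -0.001], [-0.001, -0.001, -1.0]]
contact_force: [-0.8, -4.2, 3.1]
gripper_width: 0.0398
grasp_force: 59.9
```

jog_arm --offset '[[0, 0, 0], [0, 0, 0], [0, 0, 0], [0, 0, 0]]' --dr '[[0, 0, 0.08], [0, 0, 0.15], [0, 0, 0.15], [0, 0, 0.15]]' --grip '[0.4, 0.4, 0.4, 0.4]'

```text
t: 20.15
tcp_pos: [0.4503, -0.3761, 0.0841]
ee_rot: [[-0.547, 0.837, -0.0], [0.837, 0.547, -0.001], [-0.001, -0.001, -1.0]]
contact_force: [-1.6, -4.5, 2.7]
gripper_width: 0.0394
grasp_force: 60.0
```

jog_arm --offset '[[0, 0, 0], [0, 0, 0], [0, 0, 0], [0, 0, 0], [0, 0, 0], [0, 0, 0], [0, 0, -0.04], [0, 0, -0.1], [0, 0, -0.16], [0, 0, -0.2], [0, 0, -0.2], [0, 0, -0.2]]' --dr '[[0, 0, 0], [0, 0, 0], [0, 0, 0], [0, 0, 0], [0, 0, 0], [0, 0, 0], [0, 0, 0], [0, 0, 0], [0, 0, 0], [0, 0, 0], [0, 0, 0], [0, 0, 0]]' --grip '[1, 1, 1, 1, 1, 1, 1, 1, 1, 1, 1, 1]'

```text
t: 21.35
tcp_pos: [0.4507, -0.3759, 0.2344]
ee_rot: [[-0.544, 0.839, 0.001], [0.839, 0.544, -0.001], [-0.001, 0.0, -1.0]]
contact_force: [0.1, 0.2, -0.4]
gripper_width: 0.0854
grasp_force: 0.0
```

Run:
```python
from h import *
s=r.get_state();p,d=viewer.capture("wrist")
h=cv2.cvtColor(p,cv2.COLOR_BGR2HSV);m=((h[...,0]<6)|(h[...,0]>174))&(h[...,1]>180)&(h[...,2]>70)
c=viewer.camera_params("wrist");K=c["intrinsics"];M=np.array(c["tool_from_camera"])
v,u=np.where(m&(d>0));dd=d[v,u];X=np.c_[(u-K[0,2])/K[0,0]*dd,(v-K[1,2])/K[1,1]*dd,dd,np.ones_like(dd)]@M.T
W=s["tcp_pos"]+X[:,:3]@s["ee_rot"].T
W=W[np.hypot(W[:,0]-.45,W[:,1]+.376)<.008];print(len(W),np.median(W,0),s["tcp_pos"])
a,_=viewer.capture("scene");t,_=viewer.capture("top")
c=lambda I,x,y,w,h,k:cv2.resize(I[y:y+h,x:x+w],None,fx=k,fy=k,interpolation=cv2.INTER_CUBIC)
cv2.imwrite("pics/final.png",np.vstack([c(a,190,80,260,150,3)[:,:780],c(p,220,160,260,50,3)]))
```

```text
216 [ 0.44994012 -0.37572538  0.11357118] [ 0.45071447 -0.37588495  0.2343766 ]
```

View pics/final.png

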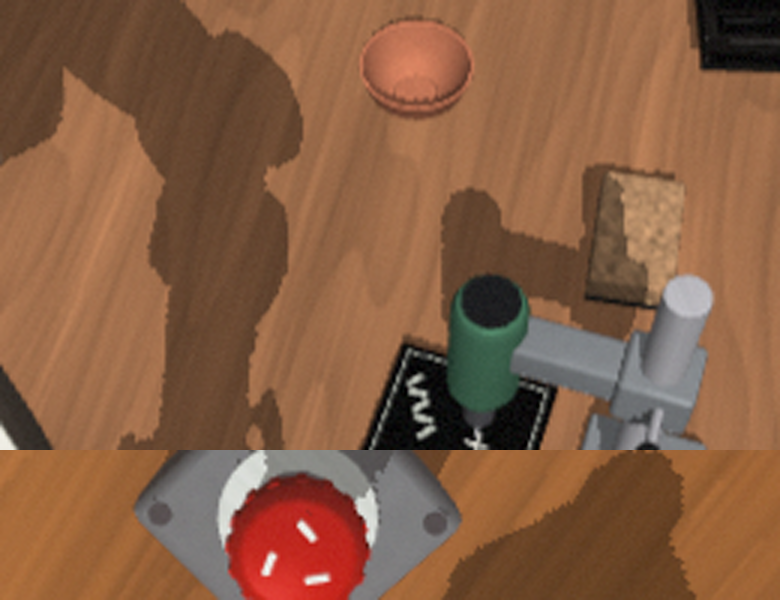

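The knob top now reads 0.1136 m, so it is fully out. The cross is under the bit, and the bowl and block are where they were. Handing in.

```bash
python3 -c "
from rig import r
print(r.finish_job())"
```

```text
the job is handed in; nothing more can be done
None
```

I handed the job in at about 21 s: I pressed the stop until it latched, slid the chalk cross to within about 2 mm of the drill tip by camera, then twisted the mushroom head, which sprang fully out; nothing else was touched.

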